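Find the soft corner of the jig plate and shim it

ROBOT

A 7-joint arm with a two-finger parallel gripper is mounted at the origin on a cart in front of the work surface, level with it; the furniture and walls round the work are solid. World frame = base frame: x ahead of the robot, y to its left, z up, the work surface at z = 0. Lengths are in m, angles in rad, forces in N, time in s.
With the tool pointing down it reaches from about 0.4 to 0.85 m from the base axis. Payload 10.4 kg.
Tool frame: the origin (TCP) lies on the centre line of the jaws, within the pads' length; the fingertips stand 11 mm ahead of it and the grasp point (between the pads) lies 8 mm behind it; z points along the fingers, y is the line along which they close (so a half turn about z gives the same grasp; the last joint's range is limited). The gripper opens to 87 mm and grips with 3 to 60 N. Pads are 19 mm wide; open, the fingers measure 117 mm over their backs; the gripper's body (75 mm by 190 mm) begins 51 mm behind the grasp point.
Start: joints at [-1.367, 0.332, -0.065, 1.46, 0.022, 1.35, -0.088], TCP at [0.141, 0.609, 0.234] pointing down, gripper open.
Joint ranges: [-2.6, 2.6], [-0.5, 2.12], [-1.47, 1.34], [0.16, 2.42], [-1.27, 4.41], [0.06, 2.06], [-2.6, 2.6]. Speed limits (rad/s): [2.22, 2.22, 2.79, 2.79, 3.14, 3.14, 3.14].

INTERFACE

Orientations are given as a unit quaternion [x, y, z, w].
In Python, from bench import r gives the robot as it stands.
- The arm moves only by the shell command python3 -m pendant 'ROWS' [OPENING] [FORCE]. ROWS is JSON, a list of rows, each a list of 4 numbers: the shift along the tool's x, y, z in m, then the turn about the tool's z in rad. A call has 1 to 8 rows; each row shifts and turns the commanded pose from where the row before left it, along the tool's axes as they then stand; what a row does not reach is not made up. A row lasts 1/12 s, in which the tool goes at most 41.7 mm and 7.16 degrees, less where a joint would pass 70% of its speed; a pose out of reach is approached as far as the arm can. A call with a gripper value outside its range is refused whole. OPENING is the opening, from 0 (shut) to 1 (fully open), set as the call begins (- or left out, the last holds). The fingers move at their own pace and stop on an object; FORCE is the grip in N (left out, the last holds). Time passes only in rows, so rows that do not move let the fingers close. It gives the time, the measured TCP pose, the force, the opening and the grip force at its end, in the units of the state.
- r.read_state(): the state, without advancing time (a new reading comes with each control period).
- r.camera(name): name is "scene" or "side" or "wrist"; returns a dict with "img" (400x640x3 uint8, red, green, blue), "camera_matrix" (3x3 intrinsics, pixels), "xyz" and "attitude" of the camera in the world. Camera axes: x right, y down, z forward; pixel columns grow to the right and rows downward; lengths in m; the calibration is good to about 2 mm. The wrist camera is an equidistant fisheye: a pixel r from the principal point sees the ray r / f radians off the axis. A picture is of the moment at which its call begins. There is no depth.
- r.close_job(): hands the job in; it is judged then, once.
Trained networks look in the newest picture that a camera, given by its name, has taken for a name from the list of things; names that differ only in an ending like _2 or _b are one class to them, and where a whole thing is asked for, a point or a joint stands for the part that bears it (a point fixed in the world has none). Each returns a list of dicts, best first, with "score" (0 to 1); they miss things now and then, are a little off and sometimes report something else, mostly with a low value. They report only what shows in the picture. A call takes as long as a camera call. They do not tell look-alikes from the thing itself.
- r.outline_of(thing, camera): "mask" (400x640 bool, what is visible of it) and "bbox" ([centre column, centre row, width, height] in pixels, round what is visible of it).
The state is a dict: "time": time; "joint_positions": joint angles; "joint_vel": joint speeds; "joint_torque": joint torques, N m; "ee_pos": TCP position; "eef_rot": TCP orientation; "ft_force": force on the tool from outside, world axes, zero at the start; "torque": the same for the moment, N m; "width": finger opening in m; "grip_force": force on a finger pad.
Only numpy, scipy, OpenCV 4.12 (cv2) and the standard library are available. Lean on these libraries where they do the work, as an engineer would, in place of code of your own. Each camera call takes 0.05 s, during which the arm holds its last target. There are 200 camera calls.

TASK

One corner of the steel jig plate rocks when it is pressed. Press down on the plate's corners with the fingertips until you have found it and pushed it all the way down once, then press the yellow shim tab at that corner down flat. Do not press down the other three tabs, do not lift anything, and leave the plate, the nut on it and the things lying around where they are.

Things in the scene. Friction and masses are not known exactly. Their poses are not given: they have to be found in the camera images.
- jig_base: the grey base slab, 244 (its x) x 136 (its y) x 8 mm, fixed to the bench, its x axis pointing roughly away from the robot; origin at the centre of its underside, on the bench. It carries the plate on four hidden posts, with a low grey wall along each y side up to 42 mm above the bench. To its left a steel bar on posts, about 0.2 m high, crosses the bench
- jig_plate: the loose bright steel jig plate, 130 (x) x 120 (y) x 14 mm, 1.7 kg, with small dark holes, resting level on the base; axes as the base's; origin at the centre of its underside, 40 mm above the bench (top at 54 mm). Three of its corners stand on solid posts; at the fourth, which may be any and cannot be seen, the post is 5 mm short and a spring holds the corner up
- nut_m20: a large steel hexagon nut, 35 mm wide, 16 mm high, lying on the middle of the plate; leave it; origin at the centre of its underside
- spanner: an adjustable spanner, 205 x 46 x 11 mm, lying on the bench to the left of the base; leave it; origin at the middle of its underside
- tube_offcut_b: a square steel tube piece, 30 x 30 x 52 mm, standing on the bench to the right of the base; leave it; origin at the centre of its underside
- nut_m16: a steel nut, 28 mm wide, 13 mm high, lying on the bench beyond the base; leave it; origin at the centre of its underside
- corner_near_left (a point): the place to press on the near left corner of the plate (near = towards the robot, left = the robot's left): on its top face right above the post, 17 mm in from both edges. A sound corner does not give; the one that rocks starts down at about 2 N, reaches its post 5 mm down at about 6 N, and springs back
- corner_near_right (a point): the place to press on the near right corner of the plate (near = towards the robot, left = the robot's left): on its top face right above the post, 17 mm in from both edges. A sound corner does not give; the one that rocks starts down at about 2 N, reaches its post 5 mm down at about 6 N, and springs back
- corner_far_left (a point): the place to press on the far left corner of the plate (near = towards the robot, left = the robot's left): on its top face right above the post, 17 mm in from both edges. A sound corner does not give; the one that rocks starts down at about 2 N, reaches its post 5 mm down at about 6 N, and springs back
- corner_far_right (a point): the place to press on the far right corner of the plate (near = towards the robot, left = the robot's left): on its top face right above the post, 17 mm in from both edges. A sound corner does not give; the one that rocks starts down at about 2 N, reaches its post 5 mm down at about 6 N, and springs back
- tab_near_left (a point): point on top of the yellow shim tab at the near left corner, 44 mm along it from its hinge, 12 mm short of its tip; moves with the tab (26 mm wide, 4 mm thick), which sticks out past the plate's edge towards the robot along the base's x. Raised, the point is 46 mm above the bench and 24 mm out from the plate's edge; flat, 16 mm and 36 mm
- shim_near_left (a joint): the near left shim's hinge (along the base's y, 8 mm inside the plate's edge, 16 mm above the bench): 0 = tab raised at 43 degrees, 0.75 rad = flat, stopped solidly. About 3 to 5 N straight down on the tab point moves it; it stays where it is left. Flat, its inner end bears under the plate
- tell_near_left (a joint): red tell-tale pin under the near left corner of the plate, out of sight: 0 at the start, pushed down by the plate if that corner sinks (about 0.003 m when it goes all the way) and stays down
- tab_near_right (a point): point on top of the yellow shim tab at the near right corner, 44 mm along it from its hinge, 12 mm short of its tip; moves with the tab (26 mm wide, 4 mm thick), which sticks out past the plate's edge towards the robot along the base's x. Raised, the point is 46 mm above the bench and 24 mm out from the plate's edge; flat, 16 mm and 36 mm
- shim_near_right (a joint): the near right shim's hinge (along the base's y, 8 mm inside the plate's edge, 16 mm above the bench): 0 = tab raised at 43 degrees, 0.75 rad = flat, stopped solidly. About 3 to 5 N straight down on the tab point moves it; it stays where it is left. Flat, its inner end bears under the plate
- tell_near_right (a joint): red tell-tale pin under the near right corner of the plate, out of sight: 0 at the start, pushed down by the plate if that corner sinks (about 0.003 m when it goes all the way) and stays down
- tab_far_left (a point): point on top of the yellow shim tab at the far left corner, 44 mm along it from its hinge, 12 mm short of its tip; moves with the tab (26 mm wide, 4 mm thick), which sticks out past the plate's edge away from the robot along the base's x. Raised, the point is 46 mm above the bench and 24 mm out from the plate's edge; flat, 16 mm and 36 mm
- shim_far_left (a joint): the far left shim's hinge (along the base's y, 8 mm inside the plate's edge, 16 mm above the bench): 0 = tab raised at 43 degrees, 0.75 rad = flat, stopped solidly. About 3 to 5 N straight down on the tab point moves it; it stays where it is left. Flat, its inner end bears under the plate
- tell_far_left (a joint): red tell-tale pin under the far left corner of the plate, out of sight: 0 at the start, pushed down by the plate if that corner sinks (about 0.003 m when it goes all the way) and stays down
- tab_far_right (a point): point on top of the yellow shim tab at the far right corner, 44 mm along it from its hinge, 12 mm short of its tip; moves with the tab (26 mm wide, 4 mm thick), which sticks out past the plate's edge away from the robot along the base's x. Raised, the point is 46 mm above the bench and 24 mm out from the plate's edge; flat, 16 mm and 36 mm
- shim_far_right (a joint): the far right shim's hinge (along the base's y, 8 mm inside the plate's edge, 16 mm above the bench): 0 = tab raised at 43 degrees, 0.75 rad = flat, stopped solidly. About 3 to 5 N straight down on the tab point moves it; it stays where it is left. Flat, its inner end bears under the plate
- tell_far_right (a joint): red tell-tale pin under the far right corner of the plate, out of sight: 0 at the start, pushed down by the plate if that corner sinks (about 0.003 m when it goes all the way) and stays down
There are look-alikes about, which are no part of the job. Leave any turquoise look-alike of the nut_m20 alone.

How it is judged:
By the outcome, as a careful person would: the job done as asked, in the order asked, and still so for the second after the job is handed in, with the robot touching nothing.
It also fails if it takes over 54 s, if anything falls off the work surface, if the arm or the gripper's body presses on something with over 40 N, if the wrist force passes 120 N, or if a joint passes its speed limit or range.

## Working session

There is one attempt and no reset: what is moved stays moved. The work goes in short steps, Python scripts to look and compute and a shell command to move; the robot and the scene stay as the last step left them, time stands still between calls to the robot, and variables do not carry over. Pictures are saved under pics/ and viewed, at most 10 in all, crops included, and the job is handed in when it is done.

```bash
mkdir -p pics; ls
cat > h.py <<'E'
from bench import r
import numpy as np, cv2
from scipy.spatial.transform import Rotation as R
def pix2world(c,u,v,z):
    K=np.array(c["camera_matrix"]); d=np.linalg.inv(K)@[u,v,1]
    a=np.array(c["attitude"]); M=R.from_quat(a).as_matrix() if a.size==4 else a
    d=M@d; o=np.array(c["xyz"]); return o+d*(z-o[2])/d[2]
def w2pix(c,p):
    K=np.array(c["camera_matrix"]);a=np.array(c["attitude"]); M=R.from_quat(a).as_matrix() if a.size==4 else a
    q=K@(M.T@(np.array(p)-c["xyz"])); return q[:2]/q[2]
def save(c,n): cv2.imwrite("pics/"+n,c["img"][:,:,::-1])
E
python3 - <<'E'
from h import *
s=r.read_state(); print(s["time"],s["ee_pos"],s["eef_rot"],s["ft_force"],s["width"])
ims=[]
for n in ["scene","side"]:
    c=r.camera(n); print(n,c["xyz"],c["attitude"],c["camera_matrix"]); save(c,n+"0.png")
    for t in ["jig_base","jig_plate","nut_m20","tab_near_left","tab_far_right"]:
        print(t,[(round(o["score"],2),np.round(o["bbox"])) for o in r.outline_of(t,n)])
E
```

```text
pics
0.0 [0.14046484 0.608634   0.23275765] [ 1.13151966e-01  9.93577444e-01 -7.02420268e-04 -5.21685877e-05] [-0.79618462 -0.14900938  0.88864745] 0.0868289367631834
scene [ 0.21341789 -1.01554911  0.49257829] [ 0.8343544  -0.20624068  0.11078605 -0.49904304] [[453.87835663   0.         321.19908154]
 [  0.         453.87835663 202.75549343]
 [  0.           0.           1.        ]]
jig_base [(0.58, array([286., 230., 134.,  86.]))]
jig_plate [(0.77, array([288., 217.,  89.,  48.]))]
nut_m20 [(0.84, array([329., 268.,  17.,  16.])), (0.47, array([282., 209.,  16.,  15.])), (0.46, array([370., 201.,  17.,  11.]))]
tab_near_left []
tab_far_right [(0.66, array([281., 210.,  22.,  15.])), (0.43, array([337., 214.,  15.,  18.]))]
side [0.34045492 0.46500904 0.42817921] [-0.10730159  0.84029783 -0.526196    0.07418684] [[381.87077747   0.         322.12662628]
 [  0.         381.87077747 205.57548872]
 [  0.           0.           1.        ]]
jig_base [(0.92, array([342., 217., 117.,  44.]))]
jig_plate [(0.57, array([346., 210.,  61.,  24.]))]
nut_m20 [(0.46, array([347., 204.,  18.,  13.]))]
tab_near_left [(0.45, array([380., 225.,  18.,  21.]))]
tab_far_right [(0.64, array([308., 203.,  17.,  17.]))]
```

View pics/scene0.png

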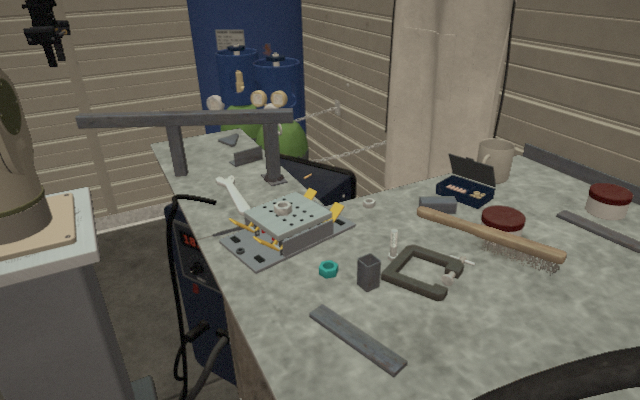

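View pics/side0.png

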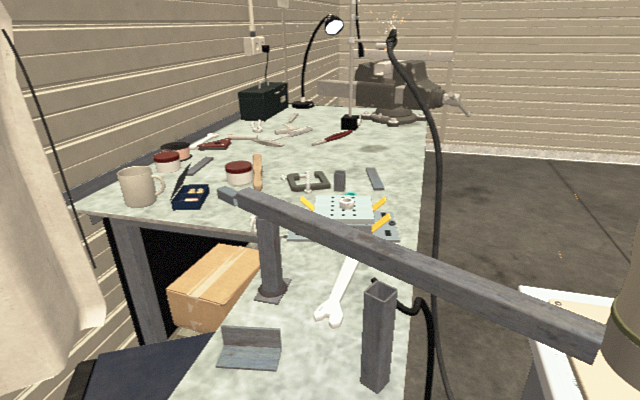

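The scene picture shows the plate around (290,215), the yellow tabs at (240,225), (268,243), (310,195) and (337,211), and the real nut at (283,208) on the plate. The turquoise look-alike is at (329,269). The bar stands between the arm and the plate. Next I fit the plate pose.

```bash
cat >> h.py <<'E'
from scipy.optimize import minimize
def pts(P,L):
    c,s=np.cos(P[2]),np.sin(P[2]); L=np.array(L,float)
    return np.c_[P[0]+c*L[:,0]-s*L[:,1],P[1]+s*L[:,0]+c*L[:,1],L[:,2]]
E
python3 - <<'E'
from h import *
box=[(x,y,z) for x in(-.065,.065) for y in(-.06,.06) for z in(.04,.054)]
base=[(x,y,z) for x in(-.122,.122) for y in(-.068,.068) for z in(0,.008)]
D=[]
for n in ["scene","side"]:
    c=r.camera(n)
    for t,b in (("jig_plate",box),("jig_base",base)):
        o=r.outline_of(t,n)
        if o and not(n=="side"): D.append((c,o[0]["mask"],b,t))
    if n=="scene": print(pix2world(c,288,217,.05)); c0=c
for c,m,b,t in D:
    ys,xs=np.nonzero(m); print(t,m.sum())
def cost(P):
    J=0
    for c,m,b,t in D:
        im=np.zeros((400*4,640*4),np.uint8)
        q=np.array([w2pix(c,p) for p in pts(P,b)])
        cv2.fillConvexPoly(im,cv2.convexHull((q*4).astype(np.int32)),1)
        m4=cv2.resize(m.astype(np.uint8),None,fx=4,fy=4,interpolation=cv2.INTER_NEAREST)
        if t=="jig_base":
            h=cv2.convexHull(np.argwhere(m4)[:,::-1].astype(np.int32)); m4=m4*0; cv2.fillConvexPoly(m4,h,1); 
            qb=np.array([w2pix(c,p) for p in pts(P,[(x,y,z) for x in(-.065,.065) for y in(-.068,.068) for z in(0,.042)])])
            hh=cv2.convexHull((np.r_[q,qb]*4).astype(np.int32)); cv2.fillConvexPoly(im,hh,1)
        J+=1-(im&m4).sum()/(im|m4).sum()
    return J
p0=pix2world(c0,288,217,.05); best=None
for yaw in (-.3,-.1,.1,.3):
    s=minimize(cost,[p0[0],p0[1],yaw],method="Nelder-Mead",options=dict(initial_simplex=[[p0[0],p0[1],yaw],[p0[0]+.02,p0[1],yaw],[p0[0],p0[1]+.02,yaw],[p0[0],p0[1],yaw+.1]]))
    print(s.x,s.fun)
    if best is None or s.fun<best.fun: best=s
P=best.x
im=c0["img"][150:300,200:380].copy(); im=cv2.resize(im,None,fx=4,fy=4,interpolation=cv2.INTER_CUBIC)
for L,col in ((box,(255,0,0)),(base,(0,255,0))):
    for p in pts(P,L):
        u=(w2pix(c0,p)-[200,150])*4; cv2.circle(im,(int(u[0]),int(u[1])),4,col,1)
cv2.imwrite("pics/fit.png",im[:,:,::-1])
E
```

```text
[ 0.49322297 -0.30584182  0.05      ]
jig_plate 2284
jig_base 3631
[ 0.49927814 -0.2922799   0.21071398] 0.22295602221320399
[ 0.49940864 -0.29234046  0.21285761] 0.22377472450976488
[ 0.49862838 -0.29192646  0.20691978] 0.2242926246005601
[ 0.49889255 -0.29209548  0.20937991] 0.22258614248663466
```

View pics/fit.png

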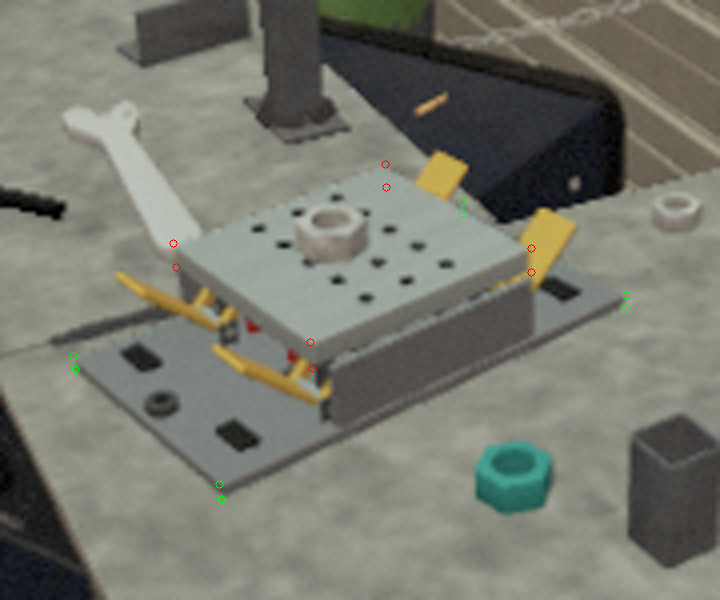

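The fit agrees to a few mm: plate at about (0.499, -0.292), yaw 0.21. Now I raise the tool, shut the gripper and swing round over the bar.

```bash
python3 - <<'E'
from h import *
c=r.camera("scene")
for u in ((80,115),(292,110),(292,122)): print(pix2world(c,*u,.2))
E
python3 -m pendant '[[0,0,-0.04,0],[0,0,-0.04,0],[0,0,-0.04,0],[-0.03,0,0,0.05],[-0.04,0,0,0.067],[-0.04,0,0,0.067],[-0.04,0,0,0.067],[-0.04,0,0,0.067]]' 0
```

```text
[0.17660769 0.07955676 0.2       ]
[ 0.58955585 -0.12595045  0.2       ]
[ 0.55658066 -0.20065888  0.2       ]
time: 1.62
ee_pos: [0.3197, 0.5427, 0.3534]
eef_rot: [0.27, 0.963, 0.0, 0.0]
ft_force: [0.3, 0.5, -0.1]
width: 0.0419
grip_force: 0.0
```

```bash
python3 - <<'E'
from h import *
a=r.camera("scene"); b=r.camera("side")
def ray(c,u):
    p=pix2world(c,*u,0); o=np.array(c["xyz"]); d=p-o; return o,d/np.linalg.norm(d)
for ua,ub in (((292,110),(238,188)),((290,121),(220,198))):
    o1,d1=ray(a,ua);o2,d2=ray(b,ub)
    t=np.linalg.lstsq(np.c_[d1,-d2],o2-o1,rcond=None)[0]; print(o1+t[0]*d1,o2+t[1]*d2)
print("scene bottom posts",pix2world(a,274,180,0),pix2world(a,181,172,0))
print("side post",pix2world(b,272,292,0),pix2world(b,375,382,0))
print(np.round(r.read_state()["joint_positions"],2))
E
python3 -m pendant '[[-0.04,0,0,0.067],[-0.04,0,0,0.067],[-0.04,0,0,0.067],[-0.04,0,0,0.067],[-0.04,0,0,0.067],[-0.04,0,0,0.067],[-0.04,0,0,0.067],[-0.04,0,0,0.067]]' 0
```

```text
[ 0.61963597 -0.05480837  0.17660223] [ 0.62523025 -0.05494078  0.18339162]
[ 0.62216326 -0.03280481  0.14311841] [ 0.64726648 -0.03263343  0.17296232]
scene bottom posts [ 0.56740354 -0.03843215  0.        ] [3.70895428e-01 1.28924108e-01 5.55111512e-17]
side post [ 0.56968772 -0.03119983  0.        ] [0.3688802  0.10918855 0.        ]
[-1.17  0.31  0.09  1.24 -0.02  1.59 -0.07]
time: 2.38
ee_pos: [0.544, 0.3199, 0.3534]
eef_rot: [0.516, 0.857, 0.0, -0.0]
ft_force: [0.6, 0.7, 0.1]
width: 0.0004
grip_force: 0.0
```

```bash
python3 -m pendant '[[-0.04,0,0,0.067],[-0.04,0,0,0.067],[-0.04,0,0,0.067],[-0.04,0,0,0.067],[-0.04,0,0,0.067],[-0.04,0,0,0.067],[-0.04,0,0,0.067],[-0.04,0,0,0.067]]' 0; python3 -c "
from h import *; print(np.round(r.read_state()['joint_positions'],2))"
```

```text
time: 3.05
ee_pos: [0.6231, 0.0136, 0.3534]
eef_rot: [0.724, 0.69, 0.0, 0.0]
ft_force: [1.6, -0.6, 0.0]
width: 0.0007
grip_force: 0.0
[-0.48  0.32  0.53  1.28 -0.16  1.58 -0.03]
```

```bash
python3 -m pendant '[[-0.04,-0.006,0,0.067],[-0.04,-0.006,0,0.067],[-0.04,-0.006,0,0.067],[-0.04,-0.006,0,0.067],[-0.04,-0.006,0,0.067],[-0.04,-0.006,0,0.067],[-0.04,-0.006,0,0.067],[-0.03,0,0,0.067]]' 0
python3 -m pendant '[[0,0,0.02,0.12],[0,0,0.02,0.12],[0,0,0,0.12],[0,0,0,0.12],[0,0,0,0.12],[0,0,0,0.12],[0,0,0,0.06],[0,0,0,0]]' 0
python3 - <<'E'
from h import *
s=r.read_state(); print(s["joint_positions"],s["ee_pos"],s["eef_rot"])
c=r.camera("wrist"); print(c["xyz"],c["attitude"],c["camera_matrix"]); save(c,"w1.png")
E
```

```text
time: 3.72
ee_pos: [0.4975, -0.2728, 0.354]
eef_rot: [0.882, 0.472, 0.0, 0.0]
ft_force: [0.3, -0.6, 0.2]
width: 0.0005
grip_force: 0.0
time: 4.38
ee_pos: [0.5002, -0.2694, 0.3135]
eef_rot: [0.995, 0.103, 0.0, -0.0]
ft_force: [0.0, 0.8, 0.3]
width: 0.0005
grip_force: 0.0
[-0.29264528  0.21191529  0.84032677  1.52348013 -0.15816449  1.47671251
 -0.81286992] [ 0.50015805 -0.26943489  0.3135333 ] [ 9.94673417e-01  1.03076619e-01  4.51666377e-05 -5.51122852e-05]
[ 0.5662086  -0.25539372  0.46489707] [ 0.76984084 -0.62577374 -0.07925536  0.09731848] [[309.70691629   0.         325.52588597]
 [  0.         309.70691629 199.38516692]
 [  0.           0.           1.        ]]
```

View pics/w1.png

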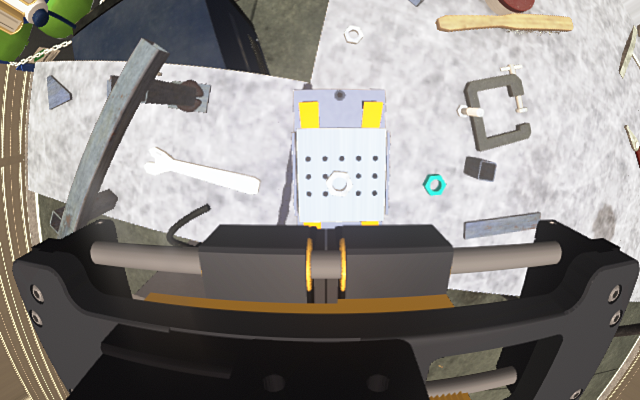

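The wrist picture shows the plate top with corners at about (296,129), (386,129), (384,221) and (298,221). The far tabs are at (310,114) and (373,114), and the tool is aligned with the base. I refit using the fisheye model.

```bash
cat >> h.py <<'E'
def fish(c,p):
    K=np.array(c["camera_matrix"]); q=R.from_quat(c["attitude"]).as_matrix().T@(np.array(p)-c["xyz"])
    n=np.hypot(q[0],q[1]); th=np.arctan2(n,q[2]); return np.array([K[0,2],K[1,2]])+K[0,0]*th*q[:2]/n
def unfish(c,u,v,z):
    K=np.array(c["camera_matrix"]); d=np.array([u-K[0,2],v-K[1,2]])/K[0,0]; t=np.linalg.norm(d)
    q=R.from_quat(c["attitude"]).as_matrix()@np.r_[d/t*np.sin(t),np.cos(t)]; o=np.array(c["xyz"]); return o+q*(z-o[2])/q[2]
E
python3 - <<'E'
from h import *
c=r.camera("wrist")
for t in ("jig_plate","nut_m20","tab_far_left"): print(t,[(round(o["score"],2),np.round(o["bbox"],1)) for o in r.outline_of(t,"wrist")])
for u in ((296.5,129),(386,129),(384,221),(298,221)): print(unfish(c,*u,.054))
m=r.outline_of("jig_plate","wrist")[0]["mask"].astype(np.uint8)
m4=cv2.resize(m,None,fx=4,fy=4,interpolation=cv2.INTER_NEAREST); m4[215*4:]=0
# fill nut & holes
h=cv2.convexHull(np.argwhere(m4)[:,::-1].astype(np.int32)); cv2.fillConvexPoly(m4,h,1)
box=[(x,y,z) for x in(-.065,.065) for y in(-.06,.06) for z in(.04,.054)]
def cost(P):
    im=np.zeros_like(m4); q=np.array([fish(c,p) for p in pts(P,box)])+.5
    cv2.fillConvexPoly(im,cv2.convexHull((q*4).astype(np.int32)),1); im[215*4:]=0
    return 1-(im&m4).sum()/(im|m4).sum()
p=[.499,-.292,.209]
s=minimize(cost,p,method="Nelder-Mead",options=dict(initial_simplex=[p,[.509,-.292,.2],[.499,-.282,.2],[.499,-.292,.25]])); P=s.x; print(P,s.fun)
im=cv2.resize(c["img"][80:240,270:410],None,fx=4,fy=4,interpolation=cv2.INTER_CUBIC)
L=[(x,y,.054) for x in(-.065,.065) for y in(-.06,.06)]+[(x,y,.054) for x in(-.048,.048) for y in(-.043,.043)]+[(.089,y,.046) for y in(-.043,.043)]+[(.122,y,.008) for y in(-.068,.068)]
for w in pts(P,L):
    u=(fish(c,w)-[270,80]+.5)*4; cv2.circle(im,(int(u[0]),int(u[1])),4,(255,0,0),1)
cv2.imwrite("pics/w1fit.png",im[:,:,::-1])
E
```

```text
jig_plate [(0.85, array([342.9, 175.9,  84.3,  97.6])), (0.23, array([371.1, 114.6,  17. ,  26.6]))]
nut_m20 [(0.94, array([337.9, 181.3,  27.9,  26.8])), (0.8, array([435.1, 185.3,  20.7,  22.4])), (0.7, array([352.3,  35.5,  19.8,  20.9]))]
tab_far_left [(0.7, array([308.7, 114.7,  22.6,  27.6]))]
[ 0.54858899 -0.21961356  0.054     ]
[ 0.5742558  -0.33566867  0.054     ]
[ 0.44914595 -0.36451714  0.054     ]
[ 0.42416249 -0.24585009  0.054     ]
[ 0.50129467 -0.29115759  0.21924558] 0.01718414526901224
```

View pics/w1fit.png

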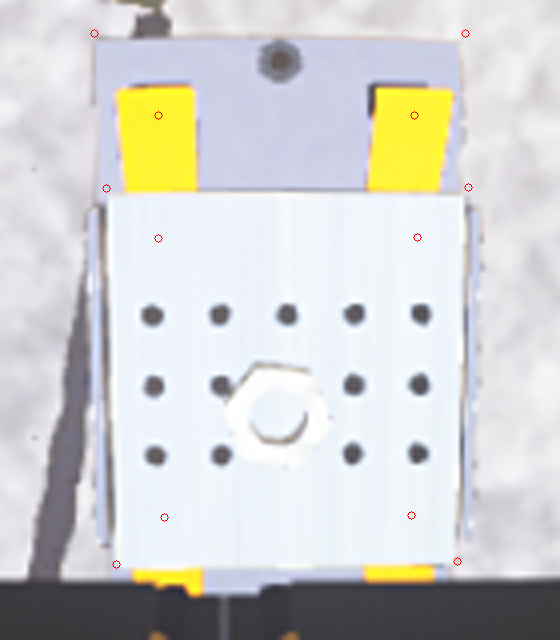

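```bash
python3 -m pendant '[[-0.027,-0.011,0.03,0],[-0.026,-0.011,0.04,0],[0,0,0.04,0],[0,0,0.04,0],[0,0,0.04,0],[0,0,0.03,0],[0,0,0.015,0],[0,0,0,0]]' 0
python3 -m pendant '[[0,0,0,0]]' 0
```

```text
time: 5.35
ee_pos: [0.4457, -0.2591, 0.0814]
eef_rot: [0.995, 0.105, -0.003, -0.001]
ft_force: [-0.8, 0.4, 0.2]
width: 0.0004
grip_force: 0.0
time: 5.43
ee_pos: [0.4475, -0.2602, 0.0846]
eef_rot: [0.995, 0.104, -0.001, -0.0]
ft_force: [1.1, -0.1, 0.6]
width: 0.0002
grip_force: 0.0
```

```bash
python3 -m pendant '[[-0.002,0,0.008,0],[0,0,0.005,0],[0,0,0.002,0],[0,0,0.002,0],[0,0,0,0]]' 0
python3 -m pendant '[[0,0,0.002,0],[0,0,0.001,0],[0,0,0,0]]' 0
python3 -m pendant '[[0,0,0.002,0],[0,0,0,0]]' 0
```

```text
time: 5.85
ee_pos: [0.446, -0.2604, 0.0676]
eef_rot: [0.995, 0.104, 0.0, -0.0]
ft_force: [1.0, -0.6, 0.0]
width: 0.0003
grip_force: 0.0
time: 6.1
ee_pos: [0.4462, -0.2605, 0.0654]
eef_rot: [0.995, 0.104, 0.0, -0.0]
ft_force: [-3.8, 1.5, 10.4]
width: 0.0003
grip_force: 5.1
time: 6.27
ee_pos: [0.4463, -0.2606, 0.065]
eef_rot: [0.995, 0.104, 0.001, -0.001]
ft_force: [-13.7, 8.2, 38.2]
width: 0.0006
grip_force: 18.9
```

Near left is sound: 38 N with no give. Next is near right.

```bash
python3 -m pendant '[[0,0,-0.012,0],[-0.001,0.03,0,0],[-0.001,0.03,0,0],[0,0.026,0,0],[0,0,0.004,0],[0,0,0.003,0],[0,0,0,0]]' 0
python3 -m pendant '[[0,0,0.001,0],[0,0,0.001,0],[0,0,0,0]]' 0
python3 -m pendant '[[0,0,0.001,0],[0,0,0.001,0],[0,0,0,0]]' 0
```

```text
time: 6.85
ee_pos: [0.4613, -0.3443, 0.0667]
eef_rot: [0.995, 0.104, -0.001, -0.001]
ft_force: [0.4, -0.1, -0.8]
width: 0.0006
grip_force: 0.0
time: 7.1
ee_pos: [0.4621, -0.344, 0.0656]
eef_rot: [0.994, 0.105, 0.0, -0.0]
ft_force: [0.2, -0.2, 0.0]
width: 0.0003
grip_force: 0.0
time: 7.35
ee_pos: [0.462, -0.3446, 0.0637]
eef_rot: [0.995, 0.104, 0.0, -0.0]
ft_force: [-0.5, 1.2, 3.8]
width: -0.0
grip_force: 1.9
```

Near right looks soft, so I keep going there.

```bash
python3 -m pendant '[[0,0,0.001,0],[0,0,0.001,0],[0,0,0,0]]' 0
python3 -m pendant '[[0,0,0.001,0],[0,0,0.001,0],[0,0,0,0]]' 0
python3 -m pendant '[[0,0,0.0015,0],[0,0,0,0]]' 0
```

```text
time: 7.6
ee_pos: [0.4618, -0.345, 0.0617]
eef_rot: [0.995, 0.104, 0.0, -0.0]
ft_force: [-0.9, 1.9, 5.0]
width: 0.0003
grip_force: 2.6
time: 7.85
ee_pos: [0.4618, -0.3452, 0.0607]
eef_rot: [0.995, 0.104, 0.0, -0.0]
ft_force: [-5.4, 5.4, 17.7]
width: 0.0008
grip_force: 8.7
time: 8.02
ee_pos: [0.4618, -0.3453, 0.0603]
eef_rot: [0.995, 0.104, 0.001, -0.001]
ft_force: [-10.2, 9.6, 31.8]
width: 0.0003
grip_force: 16.0
```

Near right sank the full 5 mm and stopped on its post at over 30 N, so it is the rocking corner. I lift, move out over its tab and press.

```bash
python3 -m pendant '[[0,0,-0.015,0],[0,0,-0.02,0],[-0.024,0,0,0],[-0.024,0,0,0],[0,0,0,0]]' 0
python3 - <<'E'
from h import *
P=[.5,-.291,.215]; s=r.read_state(); print(s["ee_pos"],s["ft_force"])
c=r.camera("wrist"); save(c,"w2.png")
e=s["ee_pos"]; w=pts(P,[(-.097,-.043,0)])[0]; R_=R.from_quat(s["eef_rot"]).as_matrix(); print((w-e)@R_)
E
```

```text
time: 8.43
ee_pos: [0.4103, -0.3568, 0.0931]
eef_rot: [0.995, 0.102, -0.001, -0.0]
ft_force: [-0.1, -1.1, -0.1]
width: 0.0005
grip_force: 0.0
[ 0.41032503 -0.35684474  0.09305644] [-0.1184978  -1.13625951 -0.1478676 ]
[ 0.00475303 -0.0022349   0.09305073]
```

View pics/w2.png

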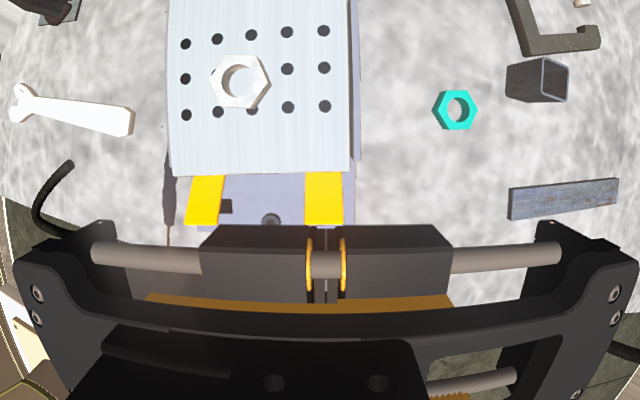

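The fingers (column 326) line up with the right tab (305–343, row 200), and the plate and nut look undisturbed. I press it down.

```bash
python3 -m pendant '[[0.004,-0.001,0.01,0],[0,0,0.01,0],[0,0,0.006,0],[0,0,0.006,0],[0,0,0.006,0],[0,0,0.006,0],[0,0,0.006,0],[0,0,0,0]]' 0
python3 -m pendant '[[0,0,0.005,0],[0,0,0.004,0],[0,0,0.003,0],[0,0,0,0]]' 0
python3 -m pendant '[[0,0,0.002,0],[0,0,0.001,0],[0,0,0,0]]' 0
```

```text
time: 9.15
ee_pos: [0.4183, -0.3528, 0.0417]
eef_rot: [0.995, 0.104, -0.001, -0.0]
ft_force: [0.1, -0.7, 0.5]
width: 0.0006
grip_force: 0.1
time: 9.48
ee_pos: [0.4182, -0.3531, 0.0305]
eef_rot: [0.995, 0.104, -0.0, -0.0]
ft_force: [0.0, 0.8, 0.2]
width: 0.0005
grip_force: 0.0
time: 9.73
ee_pos: [0.4185, -0.353, 0.0279]
eef_rot: [0.995, 0.104, -0.0, -0.0]
ft_force: [0.2, -0.8, 0.6]
width: 0.0006
grip_force: 0.1
```

```bash
python3 -m pendant '[[0,0,0.001,0],[0,0,0.001,0],[0,0,0,0]]' 0
python3 -m pendant '[[0,0,0.001,0],[0,0,0.001,0],[0,0,0,0]]' 0
python3 - <<'E'
from h import *
a=r.camera("scene"); 
im=cv2.resize(a["img"][170:290,210:370],None,fx=5,fy=5,interpolation=cv2.INTER_CUBIC); cv2.imwrite("pics/s2.png",im[:,:,::-1])
E
```

```text
time: 9.98
ee_pos: [0.4186, -0.3531, 0.0269]
eef_rot: [0.995, 0.104, 0.0, -0.0]
ft_force: [-4.4, 2.9, 13.7]
width: 0.0004
grip_force: 6.9
time: 10.23
ee_pos: [0.4187, -0.3532, 0.0263]
eef_rot: [0.995, 0.104, 0.001, -0.001]
ft_force: [-10.6, 10.0, 36.5]
width: 0.0003
grip_force: 18.0
```

View pics/s2.png

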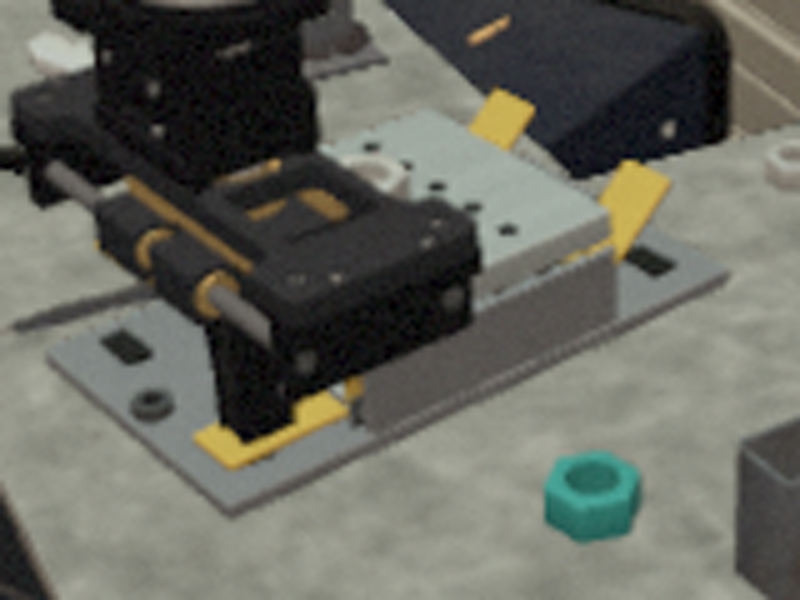

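The tab lies flat under the finger at (270,435) of the crop, and the 36 N stop came at the expected height. I lift clear and check.

```bash
python3 -m pendant '[[0,0,-0.01,0],[0,0,-0.03,0],[0,0,-0.04,0],[0,0,-0.04,0],[0,0,-0.04,0],[0,0,-0.04,0],[0,0,0,0],[0,0,0,0]]' 0
python3 - <<'E'
from h import *
a=r.camera("scene"); 
im=cv2.resize(a["img"][170:290,210:370],None,fx=5,fy=5,interpolation=cv2.INTER_CUBIC); cv2.imwrite("pics/s3.png",im[:,:,::-1])
E
```

```text
time: 10.95
ee_pos: [0.4197, -0.3535, 0.2261]
eef_rot: [0.995, 0.105, 0.002, 0.001]
ft_force: [-0.3, -0.7, -1.0]
width: 0.0005
grip_force: 0.0
```

View pics/s3.png

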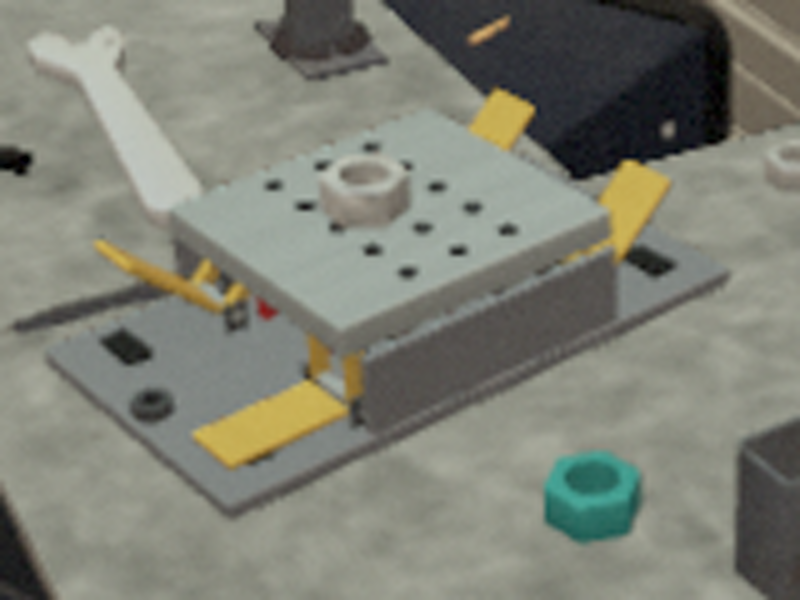

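The near right tab lies flat at (270,425) of the crop. The other three are still raised, the plate and nut are in place, and the robot is clear. I hand in the job.

```bash
python3 -c "
from bench import r; print(r.close_job())"
```

```text
the job is handed in; nothing more can be done
None
```

The near right corner was the one that rocks: I pushed it 5 mm down onto its post, then pressed its yellow tab flat, left the other three tabs raised and the plate and nut in place, and handed the job in at about 11 s; the hand-in returned no verdict.

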